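Sort sanding blocks on the slip ramp

TASK

Some of these three look-alike sanding blocks have gone slick underneath: test each one by laying it sole down on the start mark of the slip ramp and letting go. A slick block slides by itself into the clear catch hood and is left there; a block that sticks is picked up again and laid flat, sole down, in the green tray. Do not push any block into the hood.

Things in the scene. Friction and masses are not known exactly. Their poses are not given: they have to be found in the camera images.
- block_a: sanding block with a thin dark sole, 62 mm (its x) x 96 mm (its y) x 32 mm tall in all; grip it across the 62 mm. About 0.11 kg. The origin is centred, 4 mm above the underside of the sole; z points up out of its top, 28 mm above the origin. All three blocks look alike: any of them may have a slick or a gripping sole, and only the ramp tells
- block_b: sanding block with a thin dark sole, 62 mm (its x) x 96 mm (its y) x 32 mm tall in all; grip it across the 62 mm. About 0.11 kg. The origin is centred, 4 mm above the underside of the sole; z points up out of its top, 28 mm above the origin. All three blocks look alike: any of them may have a slick or a gripping sole, and only the ramp tells
- block_c: sanding block with a thin dark sole, 62 mm (its x) x 96 mm (its y) x 32 mm tall in all; grip it across the 62 mm. About 0.11 kg. The origin is centred, 4 mm above the underside of the sole; z points up out of its top, 28 mm above the origin. All three blocks look alike: any of them may have a slick or a gripping sole, and only the ramp tells
- ramp: fixed grey test ramp on a plywood stand, 130 mm wide, deck sloping down 20 degrees along its x axis (x is level and points downhill, y level across, z up). Origin on the bench under the middle of the start mark. The deck surface is 112 mm above the origin at x=0 and falls 0.364 mm per mm of x; it runs from x=-54 mm (open top end) to the hood. A slick block starts to slide as soon as it is let go and is in the hood within about a second; a gripping one stays put
- ramp_start (a point): middle of the start mark (a black outlined rectangle, 104 mm down the slope x 74 mm: a block lies in it with its long side down the slope, which also lets it enter the hood freely), on the deck surface; axes as the ramp's (level, x downhill)
- hood_mouth (a point): middle of the mouth of the catch hood, on the deck surface, 62 mm down the slope from the start mark's middle; axes as the ramp's. The hood is clear with a yellow-edged mouth, 114 mm wide and 44 mm high inside, closed at the sides, top and far end; from here it runs 198 mm down the slope to a black stop, and holds two blocks one behind the other. Its top stands 52 mm off the deck
- good_tray: fixed green tray for good blocks, 145 x 145 mm outside, walls 4 mm thick and 18 mm high, inner floor 4 mm above the bench. Origin centred on its underside, z up

How it is judged:
By the outcome, as a careful person would: the job done as asked, in the order asked, and still so for the second after the job is handed in, with the robot touching nothing.
It also fails if it takes over 72 s, if anything falls off the work surface, if the arm or the gripper's body presses on something with over 40 N, if the wrist force passes 120 N, or if a joint passes its speed limit or range.

ROBOT

A 6-joint arm with a two-finger parallel gripper is mounted at the origin on a cart in front of the work surface, level with it; the furniture and walls round the work are solid. World frame = base frame: x ahead of the robot, y to its left, z up, the work surface at z = 0. Lengths are in m, angles in degrees, forces in N, time in s.
With the tool pointing down it reaches from about 0.325 to 0.9 m from the base axis. Payload 3.5 kg.
Tool frame: the origin (TCP) lies at the very end of the fingers, on their centre line; the grasp point (between the pads) lies 19 mm behind it; z points along the fingers, y is the direction in which the jaws open and shut (so a half turn about z gives the same grasp; the last joint's range is limited). The gripper opens to 85 mm and grips with 20 to 120 N. Pads are 22 mm wide; open, the fingers measure 114 mm over their backs; the gripper's body (76 mm by 85 mm) begins 54 mm behind the grasp point. The pads swing forward as they close: fully open they stand 13 mm farther back than shut.
Start: joints at [-71.356, 15.837, -1.513, 72.651, 0, 84.076], TCP at [0.26, -0.568, 0.231] pointing down, gripper open.
Joint ranges: [-178.77, 178.77], [-48.84, 107.48], [-61.69, 71.31], [-111.58, 123.2], [-90, 87.43], [-180, 180]. Speed limits (degrees/s): [147.25, 147.25, 180, 180, 180, 180].

INTERFACE

Orientations are given as a 3x3 rotation matrix whose columns are the frame's x, y, z axes.
In Python, from workcell import bot, hand, kinematics, viewer, order, monitor gives the robot as it stands. The module is installed in compiled form; this text tells all that it offers. Calls block until the motion is done:
- bot.move_pose(position, orientation): joint-space move of the TCP to a pose.
- bot.servo_line(position, feed=0.15, ori=None, stop_force=None): straight line of the TCP; ori=None keeps the orientation; feed is the mean speed in m/s. With stop_force (N) it stops when the force on the tool has changed by that much, and returns True; else False.
- bot.goto_joints(angles): joint-space move.
- hand.gripper_open() and hand.grasp(): open the fingers fully, or close them until they stop; the grip force is fixed at half the most.
- bot.pause(seconds).
- kinematics.ik(position, orientation): joint angles nearest the present ones, or None.
- viewer.capture(name): name is "scene" or "top" or "wrist"; returns a dict with "frame" (420x560x3 uint8, red, green, blue), "range_z" (420x560 float32, m along the optical axis (not along the pixel's ray), 0 where there is no reading), "intrinsics" (3x3 intrinsics, pixels), "k1" (the pictures are not rectified: a ray, as slopes to the right and down, at radius r is drawn at 1 + k1 r^2 times it, then the intrinsics apply), "rvec" (rotation vector, rad) and "tvec" (3), from world to camera coordinates, as OpenCV has them. Camera axes: x right, y down, z forward; pixel columns grow to the right and rows downward; lengths in m; the calibration is good to about 2 mm. A picture is of the moment at which its call begins.
A pose or a line that the arm cannot do raises bot.MotionError and nothing moves.
- order.sign_off(): hands the job in, once; it reports no verdict.
Trained networks look in the newest picture that a camera, given by its name, has taken for a name from the list of things; names that differ only in an ending like _2 or _b are one class to them, and where a whole thing is asked for, a point or a joint stands for the part that bears it (a point fixed in the world has none). Each returns a list of dicts, best first, with "confidence" (0 to 1); they miss things now and then, are a little off and sometimes report something else, mostly with a low value. They report only what shows in the picture. A call takes as long as a camera call.
- viewer.spot_in(target, camera): "bbox" ([left, top, right, bottom] in pixels, round what is visible of it).
- viewer.silhouettes(target, camera): "mask" (420x560 bool, what is visible of it) and "bbox" ([left, top, right, bottom] in pixels, round what is visible of it).
Readings, each from a call of its own:
- monitor.get_t(): time.
- monitor.get_joint_positions(): joint angles.
- monitor.get_joint_vel(): joint speeds.
- monitor.get_effort(): joint torques, N m.
- monitor.get_tool_pos(): TCP position.
- monitor.get_ee_rot(): TCP orientation.
- monitor.get_force(): force on the tool from outside, world axes, zero at the start.
- monitor.get_wrist_torque(): the same for the moment, N m.
- monitor.get_gripper_width(): finger opening in m.
Only numpy, scipy, OpenCV 4.12 (cv2) and the standard library are available. Lean on these libraries where they do the work, as an engineer would, in place of code of your own. Each camera call takes 0.05 s, during which the arm holds its last target.

## Working session

There is one attempt and no reset: what is moved stays moved. The work goes in short steps, each a Python script; the robot and the scene stay as the last script left them, time stands still between calls to the robot, and variables do not carry over. Pictures are saved under pics/ and viewed, and the job is handed in when it is done.

```bash
mkdir -p pics; ls; cat > h.py <<'E'
import numpy as np, cv2
from workcell import bot, hand, kinematics, viewer, order, monitor
def cap(n,save=None):
    c=viewer.capture(n)
    if save: cv2.imwrite(f'pics/{save}.png',c['frame'][:,:,::-1])
    return c
def cam(c):
    R,_=cv2.Rodrigues(np.array(c['rvec'],float)); t=np.array(c['tvec'],float).reshape(3); return R,t
def rays(c,uv):
    uv=np.array(uv,float).reshape(-1,1,2)
    d=np.array([c['k1'],0,0,0,0],float)
    return cv2.undistortPoints(uv,np.array(c['intrinsics'],float),d).reshape(-1,2)
def depth_pts(c,uv):
    uv=np.array(uv).reshape(-1,2); s=rays(c,uv)
    z=c['range_z'][uv[:,1].astype(int),uv[:,0].astype(int)]
    R,t=cam(c)
    P=np.c_[s*z[:,None],z]
    return (P-t)@R, z>0
def plane_pts(c,uv,h):
    s=rays(c,uv);R,t=cam(c); d=np.c_[s,np.ones(len(s))]@R; o=-R.T@t
    return o+d*((h-o[2])/d[:,2])[:,None]
def proj(c,P):
    return cv2.projectPoints(np.array(P,float).reshape(-1,1,3),np.array(c['rvec'],float),np.array(c['tvec'],float),np.array(c['intrinsics'],float),np.array([c['k1'],0,0,0,0],float))[0].reshape(-1,2)
E
python3 - <<'E'
from h import *
import pickle
D={}
for n in ['scene','top','wrist']:
    c=cap(n,n+'0'); D[n]=c
    R,t=cam(c); print(n,'cam at',-R.T@t,'k1',c['k1'])
    for tgt in ['block_a','ramp','good_tray','hood_mouth']:
        try:
            r=viewer.silhouettes(tgt,n)
        except Exception as e: print(tgt,e); continue
        D[n,tgt]=r
        for q in r: print(n,tgt,round(q['confidence'],2),np.round(q['bbox']))
pickle.dump(D,open('d0.pkl','wb'))
print(monitor.get_t())
E
```

```text
pics
scene cam at [0.15204467 0.77000984 0.61111263] k1 0.013417777165702473
scene block_a 0.98 [303. 262. 351. 297.]
scene block_a 0.73 [286. 231. 328. 264.]
scene block_a 0.63 [268. 293. 326. 333.]
scene ramp 0.8 [196. 152. 276. 285.]
scene good_tray 0.57 [286. 174. 354. 226.]
scene hood_mouth 0.97 [193. 155. 280. 284.]
top cam at [0.38490097 0.19870068 0.9254409 ] k1 -0.10736688513653352
top block_a 0.75 [246. 230. 298. 286.]
top block_a 0.66 [219. 272. 273. 323.]
top ramp 0.97 [174.  85. 328. 252.]
top good_tray 0.95 [308. 184. 404. 275.]
top hood_mouth 0.7 [171.  87. 330. 252.]
wrist cam at [ 0.3370695  -0.53143795  0.37394177] k1 -0.057739484462929806
0.75
```

View pics/scene0.png

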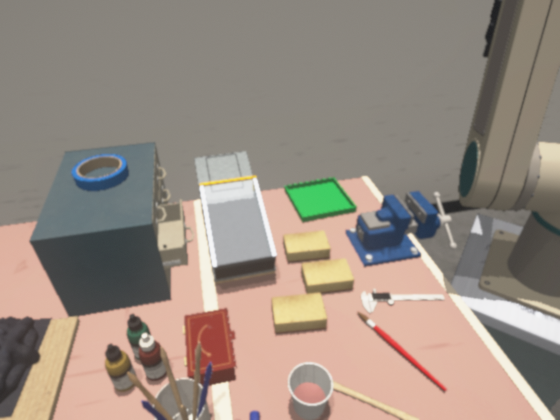

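View pics/top0.png

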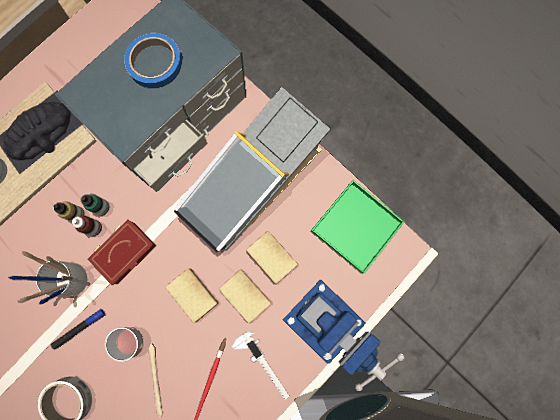

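View pics/wrist0.png

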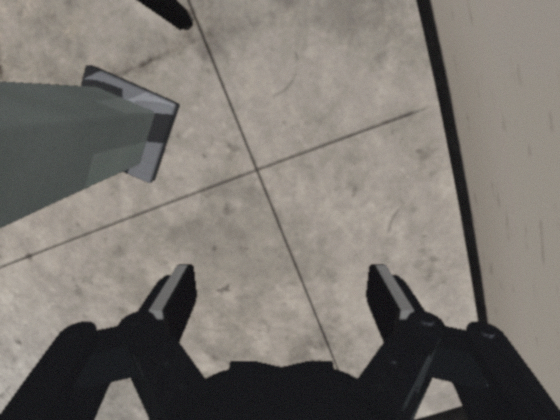

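The scene camera shows three yellow blocks near (306,246), (327,276) and (299,312), the ramp and hood at about (235,220), and the green tray at (320,198). In the top view the blocks are at (272,257), (245,296) and (192,294). The start mark is at (288,129), the tray at (358,227), and a cabinet with an open drawer stands beside the ramp. I'll measure next.

```bash
cat > m.py <<'E'
from h import *
import pickle
D=pickle.load(open('d0.pkl','rb'))
for n in ['top','scene']:
    c=D[n]; hsv=cv2.cvtColor(c['frame'],cv2.COLOR_RGB2HSV)
    vv,uu=np.mgrid[0:420,0:560]; P,ok=depth_pts(c,np.c_[uu.ravel(),vv.ravel()]); P=P.reshape(420,560,3); ok=ok.reshape(420,560)
    np.save(f'P_{n}.npy',P)
    rois=dict(top=[(240,228,304,288),(214,268,276,326),(160,264,222,325)],scene=[(280,228,332,264),(300,258,356,296),(266,291,330,335)])[n]
    for r in rois:
        m=np.zeros((420,560),bool); m[r[1]:r[3],r[0]:r[2]]=1
        y=m&ok&(hsv[...,0]>17)&(hsv[...,0]<32)&(hsv[...,1]>70)
        # top face
        z=np.median(P[y][:,2]); 
        q=y&(abs(P[...,2]-0.032)<0.006)
        p=P[q]; rect=cv2.minAreaRect((p[:,:2]*1000).astype(np.float32))
        print(n,'n',q.sum(),'mean',p.mean(0).round(4),'medz',np.median(p[:,2]).round(4),'zpc',np.percentile(P[y][:,2],[5,50,95]).round(3),'rect',np.round(rect[0],1),np.round(rect[1],1),round(rect[2],1))
    g=ok&(hsv[...,0]>50)&(hsv[...,0]<75)&(hsv[...,1]>150)
    p=P[g]; rect=cv2.minAreaRect((p[:,:2]*1000).astype(np.float32)); print('tray',g.sum(),np.percentile(p[:,2],[5,50,95]).round(4),rect)
E
python3 m.py; python3 - <<'E'
from h import *
c=cv2.imread('pics/top0.png')
cv2.imwrite('pics/ramp_z.png',cv2.resize(c[80:260,165:335],None,fx=3.3,fy=3.3,interpolation=cv2.INTER_CUBIC))
E
```

```text
top n 1482 mean [0.4373 0.1962 0.0322] medz 0.0322 zpc [0.029 0.032 0.035] rect [424.3 212.6] [ 93.4 119.5] 40.4
top n 1485 mean [0.3678 0.2429 0.0323] medz 0.0323 zpc [0.03  0.032 0.035] rect [380.4 239.3] [106.8 122.1] 62.7
top n 1406 mean [0.3688 0.3549 0.0324] medz 0.0324 zpc [0.03  0.032 0.035] rect [376.7 346. ] [94.4 88.7] 39.2
tray 219 [0.0049 0.0155 0.0194] ((507.2566833496094, 4.406890869140625), (143.08334350585938, 144.51905822753906), 48.475162506103516)
scene n 925 mean [0.4385 0.1976 0.0317] medz 0.0318 zpc [0.013 0.031 0.033] rect [430.  208.8] [ 94.1 106. ] 39.8
scene n 1160 mean [0.3635 0.2545 0.0317] medz 0.0319 zpc [0.012 0.032 0.034] rect [362.9 264.9] [113.3  88.2] 41.7
scene n 1453 mean [0.3666 0.361  0.0319] medz 0.0321 zpc [0.015 0.032 0.034] rect [368.4 358.1] [94.2 63.2] 38.8
tray 1472 [0.002  0.0038 0.0082] ((507.53387451171875, 5.326316833496094), (141.4311981201172, 145.61073303222656), 48.99930191040039)
```

View pics/ramp_z.png

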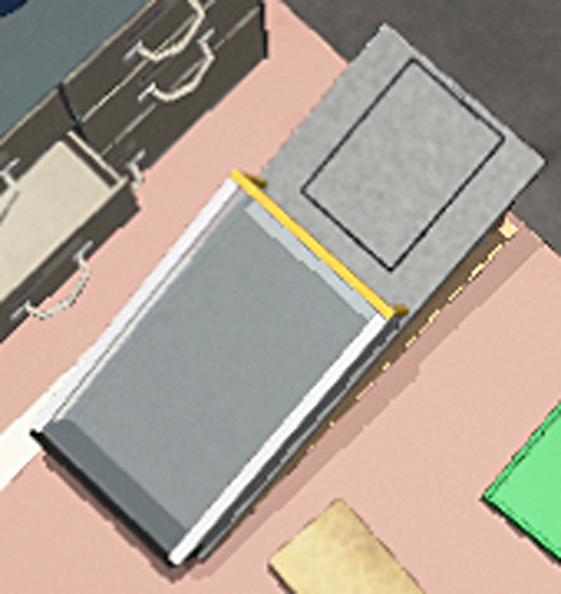

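```bash
cat > m2.py <<'E'
from h import *
import pickle
D=pickle.load(open('d0.pkl','rb'))
for n in ['top','scene']:
    c=D[n]; hsv=cv2.cvtColor(c['frame'],cv2.COLOR_RGB2HSV); P=np.load(f'P_{n}.npy')
    y=((hsv[...,0]>15)&(hsv[...,0]<34)&(hsv[...,1]>60)&(abs(P[...,2]-.032)<.0085)).astype(np.uint8)
    y=cv2.morphologyEx(y,cv2.MORPH_OPEN,np.ones((3,3)))
    k,lab,st,ce=cv2.connectedComponentsWithStats(y)
    for i in range(1,k):
        if 700<st[i,4]<3000:
            v,u=np.nonzero(lab==i); p=plane_pts(c,np.c_[u,v],.032)[:,:2]*1000
            if p[:,0].max()>600 or p[:,1].max()>450: continue
            r=cv2.minAreaRect(p.astype(np.float32)); b=cv2.boxPoints(r)
            C=np.cov(p.T); w,V=np.linalg.eigh(C)
            print(n,st[i],'rect',np.round(r[0],1),np.round(r[1],1),round(r[2],1),'mean',p.mean(0).round(1),'long dir deg',round(np.degrees(np.arctan2(V[1,1],V[0,1]))%180,1),'sides',np.sqrt(12*w).round(1))
c=D['top'];P=np.load('P_top.npy')
z=np.array([(412,60),(503,137),(390,270),(302,190)])
uv=z/3.3+[165,80]-0.35
K=[]
# deck plane fit
poly=np.zeros((420,560),np.uint8); cv2.fillConvexPoly(poly,uv.astype(np.int32),1)
q=P[poly>0]; A=np.c_[q[:,:2],np.ones(len(q))]; s,*_=np.linalg.lstsq(A,q[:,2],rcond=None)
g=s[:2]; print('slope',np.degrees(np.arctan(np.linalg.norm(g))),'downhill yaw',np.degrees(np.arctan2(-g[1],-g[0])), 'res',(A@s-q[:,2]).std())
R,t=cam(c);o=-R.T@t; d=np.c_[rays(c,uv),np.ones(4)]@R
nrm=np.array([-s[0],-s[1],1]); lam=(s[2]-nrm@o)/(d@nrm); X=o+d*lam[:,None]
print(X.round(4)); print('ctr',X.mean(0)); 
for i in range(4): e=X[(i+1)%4]-X[i]; print(np.linalg.norm(e).round(4),np.degrees(np.arctan2(e[1],e[0])).round(1))
print('scene view of mark',proj(D['scene'],X).round(1))
E
python3 m2.py
```

```text
top [ 247  232   50   51 1341] rect [443.3 190.4] [93.9 61.5] 40.2 mean [443.  190.3] long dir deg 40.6 sides [61.  93.7]
top [ 167  269   50   53 1431] rect [369.  355.5] [94.9 63.3] 38.4 mean [368.8 355.5] long dir deg 38.5 sides [62.7 94.3]
top [ 220  270   50   53 1364] rect [364.7 247.6] [93.4 61.3] 41.1 mean [364.3 246.8] long dir deg 39.7 sides [60.6 92.8]
scene [284 231  46  25 908] rect [441.7 196.2] [95.2 69.4] 40.4 mean [441.3 196.5] long dir deg 43.3 sides [67.9 94.1]
scene [ 302  259   51   29 1161] rect [363.7 252.6] [95.8 67.7] 41.0 mean [363.  253.3] long dir deg 43.3 sides [66.4 94.7]
scene [ 272  293   55   34 1516] rect [367.2 360.9] [94.5 66.4] 38.6 mean [366.7 361.8] long dir deg 40.2 sides [65.9 93.9]
slope 48.21997375707961 downhill yaw 22.991028081387892 res 0.048599861005779746
[[8.076e-01 1.422e-01 7.000e-04]
 [6.979e-01 9.780e-02 1.331e-01]
 [5.953e-01 1.694e-01 2.076e-01]
 [6.770e-01 2.172e-01 1.024e-01]]
ctr [0.69446394 0.1566535  0.11095046]
0.1775 -157.9
0.1456 145.1
0.1415 30.3
0.1817 -29.9
scene view of mark [[196.7 192.4]
 [235.3 152.9]
 [251.3 148.4]
 [212.3 188.9]]
```

```bash
sed -i "s/^q=P\[poly>0\];/poly=cv2.erode(poly,np.ones((5,5)))\nq=P[(poly>0)\&(c['range_z']>0)\&(abs(P[...,2]-.11)<.035)]; print(len(q));/" m2.py; python3 m2.py | sed -n '7,$p'
python3 - <<'E'
import cv2
c=cv2.imread('pics/scene0.png')
cv2.imwrite('pics/ramp_s.png',cv2.resize(c[140:290,180:300],None,fx=4,fy=4,interpolation=cv2.INTER_CUBIC))
import numpy as np
P=np.load('P_top.npy'); print(P[95:160:8,255:325:10,2].round(3))
E
```

```text
1484
slope 19.805727031891706 downhill yaw 136.21821716515197 res 0.001534409990977537
[[0.7487 0.1501 0.1294]
 [0.6993 0.0973 0.1297]
 [0.6284 0.1648 0.0945]
 [0.6798 0.2174 0.0947]]
ctr [0.68905593 0.15740061 0.1120963 ]
0.0723 -133.2
0.104 136.4
0.0735 45.7
0.1024 -44.3
scene view of mark [[205.9 157.9]
 [235.  153.8]
 [243.  187. ]
 [211.7 191.3]]
[[ 0.003 -0.     0.123  0.127 -0.9   -0.904 -0.9  ]
 [ 0.002 -0.002  0.12   0.124  0.132 -0.909 -0.905]
 [ 0.     0.111  0.117  0.12   0.125  0.132 -0.905]
 [ 0.104  0.11   0.114  0.117  0.122  0.126  0.131]
 [ 0.1    0.104  0.108  0.113  0.118  0.125  0.125]
 [ 0.096  0.102  0.106  0.109  0.111  0.12   0.121]
 [ 0.091  0.095  0.102  0.101  0.107  0.111  0.117]
 [ 0.138  0.09   0.095  0.101  0.104  0.111  0.004]
 [ 0.131  0.141  0.091  0.097  0.102  0.003 -0.001]]
```

View pics/ramp_s.png

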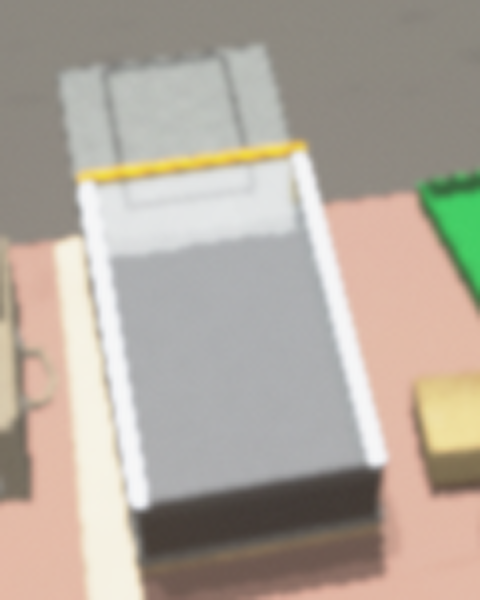

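The projected mark corners land on the drawn mark in the scene picture, and the deck slope is 19.8° at 0.112 m, so both agree with the text. Before moving I'll check the fingertip geometry, the cabinet clearance and IK.

```bash
cat >> h.py <<'E'
RC=np.array([.6890,.1574,.112]); YAW=136.1
def dvec(a): a=np.radians(a); return np.array([np.cos(a),np.sin(a),0])
def Rdown(jaw): # jaw yaw deg
    y=dvec(jaw); z=np.array([0,0,-1.]); return np.c_[np.cross(y,z),y,z]
s20,c20=np.sin(np.radians(20)),np.cos(np.radians(20))
NRM=dvec(YAW)*s20+np.array([0,0,c20]); DS=dvec(YAW)*c20-np.array([0,0,s20])
def Rramp(sg):
    y=sg*dvec(YAW-90); z=-NRM; return np.c_[np.cross(y,z),y,z]
E
python3 - <<'E'
from h import *
import pickle
D=pickle.load(open('d0.pkl','rb')); c=D['wrist']
tcp=monitor.get_tool_pos(); Rt=np.array(monitor.get_ee_rot()); print(tcp,Rt.round(3),monitor.get_gripper_width())
vv,uu=np.mgrid[0:420,0:560]; P,ok=depth_pts(c,np.c_[uu.ravel(),vv.ravel()]); 
L=((P-tcp)@Rt).reshape(420,560,3); z=c['range_z']
for u,v in [(185,268),(180,275),(190,290),(170,300),(378,268),(385,275),(372,290),(395,300),(280,380)]:
    print((u,v),z[v,u],L[v,u].round(4))
R,t=cam(c); print('wrist cam in tool',((-R.T@t)-tcp)@Rt)
P=np.load('P_top.npy')
m=(P[...,2]>.06)&(P[...,0]>.4)
for u,v in [(240,75),(244,95),(200,135),(155,185),(140,160),(180,165),(205,110),(235,50)]: print((u,v),P[v,u].round(3))
for nm,p,Rs in [('pick1',[.443,.191,.01],[Rdown(130),Rdown(-50)]),('pick2',[.3645,.248,.01],[Rdown(130),Rdown(-50)]),('pick3',[.368,.356,.01],[Rdown(130),Rdown(-50)]),('ramp',RC+NRM*.01,[Rramp(1),Rramp(-1)]),('ramphi',RC+NRM*.1,[Rramp(1),Rramp(-1)]),('tray',[.5075,.005,.02],[Rdown(49),Rdown(-131),Rdown(-41),Rdown(139)])]:
    for Rq in Rs: 
        j=kinematics.ik(list(p),Rq.tolist()); print(nm,None if j is None else np.round(j,0))
E
```

```text
[ 0.25985155 -0.56845641  0.23136237] [[ 0.909  0.416  0.   ]
 [ 0.416 -0.909 -0.   ]
 [-0.     0.    -1.   ]] 0.08556766494764602
(185, 268) 0.1390974 [ 0.013  -0.046  -0.0205]
(180, 275) 0.13343692 [ 0.0129 -0.0464 -0.0264]
(190, 290) 0.14209016 [ 0.0015 -0.0446 -0.0212]
(170, 300) 0.11679614 [ 0.0127 -0.0449 -0.0441]
(378, 268) 0.13890007 [ 0.0131  0.0433 -0.0206]
(385, 275) 0.13379978 [ 0.0128  0.0448 -0.0261]
(372, 290) 0.14174528 [ 0.0017  0.0414 -0.0215]
(395, 300) 0.11532056 [ 0.0136  0.0424 -0.0453]
(280, 380) 0.081631675 [ 0.0137 -0.0018 -0.0809]
wrist cam in tool [ 0.08561403 -0.00155068 -0.14258224]
(240, 75) [0.805 0.248 0.118]
(244, 95) [0.807 0.246 0.018]
(200, 135) [0.672 0.324 0.135]
(155, 185) [0.579 0.412 0.116]
(140, 160) [0.62  0.434 0.149]
(180, 165) [0.622 0.368 0.103]
(205, 110) [0.734 0.319 0.109]
(235, 50) [0.816 0.253 0.196]
pick1 [ 16.  15. -33.  42.   0. -24.]
pick1 [ 16.  15. -33.  42.   0. 156.]
pick2 [ 26.  11. -38.  40.   0. -14.]
pick2 [ 26.  11. -38.  40.   0. 166.]
pick3 [ 37.  17. -30.  43.   0.  -3.]
pick3 [ 37.  17. -30.  43.   0. 177.]
ramp [ 15.  22.  -9.  48. -17.  57.]
ramp [  15.   22.   -9.   48.  -17. -123.]
ramphi [ 17.  17.  -5.  58. -17.  59.]
ramphi [  17.   17.   -5.   58.  -17. -121.]
tray [ -7.  16. -30.  44.   0.  34.]
tray [  -7.   16.  -30.   44.    0. -146.]
tray [ -7.  16. -30.  44.   0. 124.]
tray [ -7.  16. -30.  44.   0. -56.]
```

```bash
python3 - <<'E'
from h import *
import pickle
D=pickle.load(open('d0.pkl','rb')); c=D['wrist']
tcp=np.array([0.25985155,-0.56845641,0.23136237]);Rt=np.array(monitor.get_ee_rot())
vv,uu=np.mgrid[0:420,0:560]; P,ok=depth_pts(c,np.c_[uu.ravel(),vv.ravel()]); 
L=((P-tcp)@Rt).reshape(420,560,3)
m=np.zeros((420,560),bool); m[255:330,140:430]=1; m&=(L[...,2]>-.05)&(L[...,2]<.02)&(c['range_z']>0)
q=L[m]; 
for s in (-1,1):
    k=q[q[:,1]*s>0.02]; print(np.percentile(k,[0,1,50,99,100],axis=0).round(4))
E
```

```text
[[-0.0094 -0.0587 -0.05  ]
 [-0.0083 -0.0574 -0.0497]
 [ 0.0091 -0.0447 -0.0345]
 [ 0.0136 -0.0438 -0.0143]
 [ 0.0141 -0.0435 -0.0122]]
[[-0.0095  0.0404 -0.05  ]
 [-0.008   0.0407 -0.0498]
 [ 0.0091  0.0415 -0.0345]
 [ 0.0137  0.0545 -0.0142]
 [ 0.0139  0.0555 -0.0122]]
```

Open tips sit 13 mm behind the TCP, which matches the text. Next I hover over block 1 and measure it from the wrist camera.

```bash
cat >> h.py <<'E'
def wrist_blocks(c,h=.032):
    hsv=cv2.cvtColor(c['frame'],cv2.COLOR_RGB2HSV)
    vv,uu=np.mgrid[0:420,0:560]; P,ok=depth_pts(c,np.c_[uu.ravel(),vv.ravel()]); P=P.reshape(420,560,3)
    y=((hsv[...,0]>15)&(hsv[...,0]<34)&(hsv[...,1]>60)&(abs(P[...,2]-h)<.008)&(c['range_z']>0)).astype(np.uint8)
    y=cv2.morphologyEx(y,cv2.MORPH_OPEN,np.ones((5,5)))
    k,lab,st,ce=cv2.connectedComponentsWithStats(y); out=[]
    for i in range(1,k):
        if st[i,4]>2000:
            v,u=np.nonzero(lab==i); z=np.median(P[v,u,2]); p=plane_pts(c,np.c_[u,v],h)[:,:2]*1000
            r=cv2.minAreaRect(p.astype(np.float32)); out.append((st[i],r,z)); print(st[i],np.round(r[0],1),np.round(r[1],1),round(r[2],1),'z',z.round(4))
    return out
E
python3 - <<'E'
from h import *
bot.move_pose([.443,.191,.17],Rdown(130.3).tolist())
c=cap('wrist','w1'); wrist_blocks(c); print(monitor.get_t(),monitor.get_tool_pos())
E
```

```text
[ 344  117   72   98 6259] [366.7 247.3] [93.5 62.6] 40.8 z 0.0322
[ 247  143   66   94 5796] [444.8 191.5] [93.4 60.5] 40.3 z 0.0323
[ 412  194   74   85 4903] [370.7 355.7] [95.7 64.7] 38.5 z 0.0321
3.5583 [0.44346535 0.1905424  0.17006348]
```

View pics/w1.png

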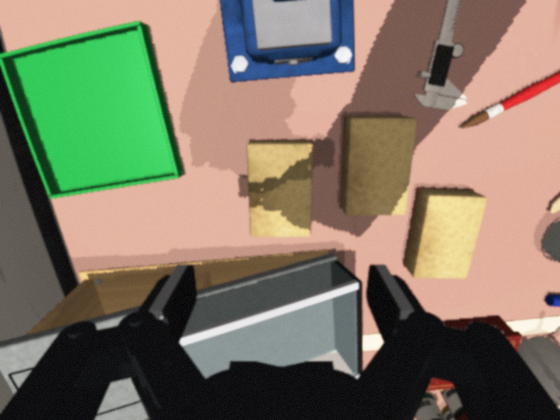

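The wrist view shows all three blocks clearly at (280,190), (378,165) and (447,235), with the tray to the left and the hood end below. The positions agree with the top camera to about 2 mm and the tops are at z = 32 mm. I'll pick block 1 and lay it on the ramp.

```bash
cat >> h.py <<'E'
OFF=.009
def pick(x,y,longyaw):
    R=Rdown(longyaw+90).tolist()
    p=np.array([x,y,.17])
    if np.linalg.norm(np.array(monitor.get_tool_pos())-p)>.02: bot.move_pose(p.tolist(),R)
    bot.servo_line([x,y,.035],feed=.2,ori=R)
    st=bot.servo_line([x,y,OFF],feed=.06,stop_force=8)
    hand.grasp(); w=monitor.get_gripper_width(); print('stopped',st,'width',round(w,4))
    bot.servo_line([x,y,.21],feed=.3)
    print('width lifted',round(monitor.get_gripper_width(),4),'F',np.round(monitor.get_force(),2),'t',monitor.get_t())
def to_ramp(shift=0.):
    R=Rramp(1).tolist(); b=RC+DS*shift
    bot.move_pose((b+NRM*.10).tolist(),R)
    bot.servo_line((b+NRM*(OFF+.012)).tolist(),feed=.12)
    st=bot.servo_line((b+NRM*(OFF-.002)).tolist(),feed=.02,stop_force=4)
    p=np.array(monitor.get_tool_pos()); print('touch',st,'gap',((p-b)@NRM-OFF).round(4),'F',np.round(monitor.get_force(),2),'t',monitor.get_t())
E
python3 - <<'E'
from h import *
pick(.4442,.191,40.3)
c=cap('wrist','w2')
to_ramp()
cap('wrist','w3');cap('scene','s3');print(monitor.get_t())
E
python3 -c "
import cv2
a=cv2.imread('pics/w3.png');b=cv2.imread('pics/s3.png')[120:320,150:400]
w=cv2.imread('pics/w2.png')
cv2.imwrite('pics/m3.png',cv2.hconcat([cv2.resize(a,(400,300)),cv2.resize(b,(375,300))]))
cv2.imwrite('pics/m2.png',w)
"
```

```text
stopped False width 0.0608
width lifted 0.0605 F [-0.31  0.69 -1.26] t 6.1333
touch True gap 0.0006 F [-0.56  0.88  3.61] t 8.8833
8.9833
```

View pics/m3.png

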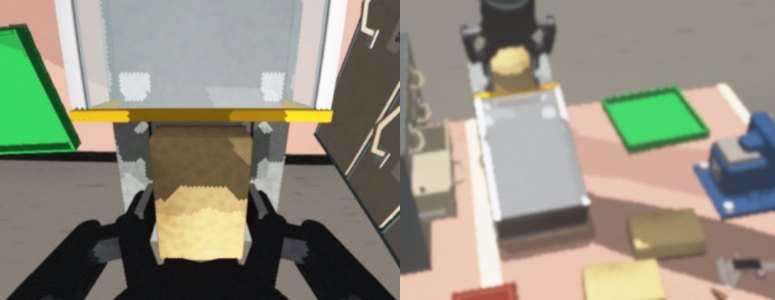

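The block lies in the mark, centred under the mouth (block about x=200, mouth 70–332) and square to it. I release it and watch.

```bash
cat >> h.py <<'E'
def release_look(tag):
    hand.gripper_open(); print('open t',monitor.get_t())
    b=np.array(monitor.get_tool_pos())
    cap('wrist',tag+'a')
    bot.servo_line((b+NRM*.075).tolist(),feed=.15); bot.pause(.7)
    cap('wrist',tag+'b'); cap('scene',tag+'s'); print('t',monitor.get_t())
    a=cv2.imread(f'pics/{tag}a.png');w=cv2.imread(f'pics/{tag}b.png');s=cv2.imread(f'pics/{tag}s.png')[120:320,150:400]
    cv2.imwrite(f'pics/{tag}m.png',cv2.hconcat([cv2.resize(a,(265,199)),cv2.resize(w,(265,199)),cv2.resize(s,(249,199))]))
E
python3 - <<'E'
from h import *
release_look('r1')
E
```

```text
open t 9.3583
t 10.8583
```

View pics/r1m.png

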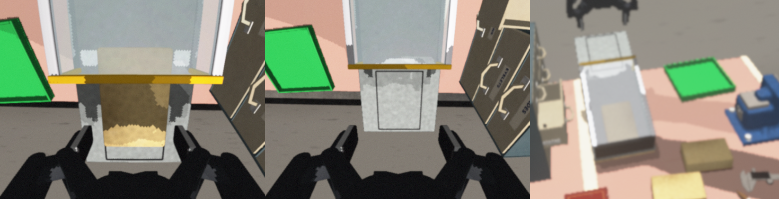

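Block 1 slid into the hood by itself: the start mark is empty and the block is at the far end of the hood in the scene crop. So it is slick. Next is block 2.

```bash
python3 - <<'E'
from h import *
bot.move_pose([.3655,.2475,.17],Rdown(131).tolist())
o=wrist_blocks(cap('wrist','w4'))
pick(.3655,.2475,41.0)
to_ramp()
cap('wrist','w5')
release_look('r2')
E
```

```text
[ 249  141   66   94 5812] [365.7 248.5] [93.2 60.6] 41.0 z 0.0323
[ 325  214   67   83 4306] [369.4 356.2] [97.1 62.9] 38.6 z 0.0321
stopped False width 0.0609
width lifted 0.0608 F [-0.04 -0.19 -3.44] t 14.6667
touch True gap 0.0006 F [-1.95  0.38  4.44] t 17.2417
open t 17.6667
t 19.1667
```

View pics/r2m.png

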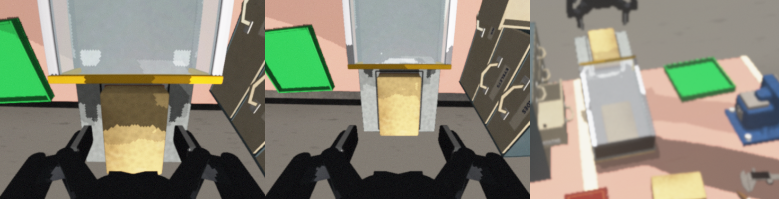

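View pics/w5.png

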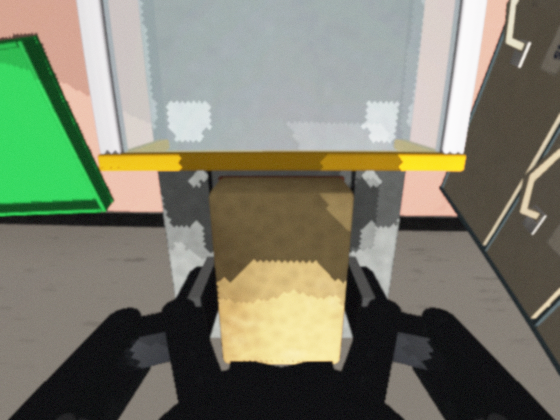

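Block 2 stays on the mark, so it grips. I check that it isn't creeping and where the vise stands relative to the tray, then move it to the tray.

```bash
python3 - <<'E'
from h import *
a=cv2.imread('pics/r2b.png'); c=cap('wrist','w6')
print('diff',np.abs(a.astype(int)-c['frame'][:,:,::-1]).mean(), monitor.get_t())
P=np.load('P_top.npy'); T=np.array([.5074,.005])
u=dvec(48.8)[:2]; v=dvec(138.8)[:2]
fr=cv2.imread('pics/top0.png'); hsv=cv2.cvtColor(fr,cv2.COLOR_BGR2HSV)
m=(hsv[...,0]>100)&(hsv[...,0]<125)&(hsv[...,1]>100); m[:280]=0; m[:,:280]=0
q=P[m]; q=q[(q[:,2]>.02)&(q[:,2]<.2)]
uv=(q[:,:2]-T)@np.c_[u,v]
print('vise u',np.percentile(uv[:,0],[1,50,99]),'v',np.percentile(uv[:,1],[1,50,99]),'z',np.percentile(q[:,2],[50,95,99]))
E
```

```text
diff 2.2664413265306123 19.2167
vise u [-0.19209721 -0.08793702 -0.01541808] v [0.15922235 0.20448336 0.2455748 ] z [0.10793655 0.11243191 0.11349845]
```

```bash
python3 - <<'E'
from h import *
b=RC
R=Rramp(1)
p=np.array(monitor.get_tool_pos())
bot.servo_line((b+NRM*.04).tolist(),feed=.2,ori=R.tolist())
bot.servo_line((b+NRM*.0105).tolist(),feed=.06,stop_force=8)
hand.grasp(); print('w',monitor.get_gripper_width())
tcp=np.array(monitor.get_tool_pos());Rt=np.array(monitor.get_ee_rot())
c=cap('wrist','w7')
vv,uu=np.mgrid[0:420,0:560]; P,ok=depth_pts(c,np.c_[uu.ravel(),vv.ravel()]); 
L=((P-tcp)@Rt); col=c['frame'].reshape(-1,3).max(1)
m=ok&(L[:,2]>-.05)&(L[:,2]<.02)&(abs(L[:,1])>.0315)&(abs(L[:,1])<.05)&(abs(L[:,0])<.0165)&(col<70)
print(m.sum(),np.percentile(L[m],[1,50,95,99,100],axis=0).round(4))
bot.servo_line((b+NRM*.12).tolist(),feed=.25)
print('w',monitor.get_gripper_width(),monitor.get_t())
bot.pause(0.05); cap('wrist','w8')
E
```

```text
w 0.060324039143707577
1995 [[-0.0081 -0.0462 -0.0499]
 [ 0.0077  0.0328 -0.0344]
 [ 0.0133  0.0449 -0.0141]
 [ 0.0145  0.0485  0.0116]
 [ 0.0163  0.05    0.0124]]
w 0.0606172440835799 21.2167
```

View pics/w8.png

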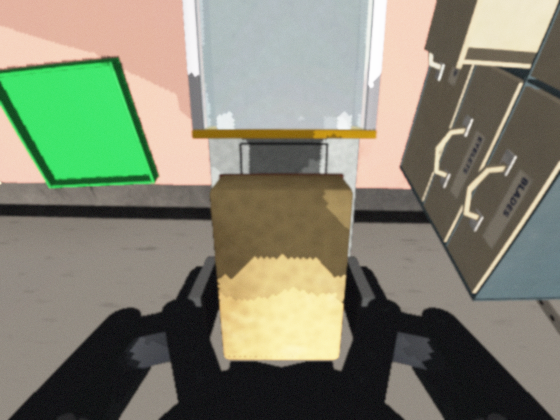

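Tips are about 18 mm or more above the sole, so they clear the 18 mm tray walls. I lay this one on one side of the tray to leave room for a second.

```bash
cat >> h.py <<'E'
T=np.array([.5074,.005]); TU=dvec(48.8)[:2]; TV=dvec(138.8)[:2]
def to_tray(u,v,off):
    R=Rdown(48.8).tolist(); q=T+TU*u+TV*v; P=lambda z:[q[0],q[1],z]
    bot.move_pose(P(.17),R)
    bot.servo_line(P(.004+off+.012),feed=.15)
    st=bot.servo_line(P(.004+off-.0025),feed=.025,stop_force=4)
    print('touch',st,'sole z',np.array(monitor.get_tool_pos())[2]-off,'t',monitor.get_t())
    hand.gripper_open(); bot.servo_line(P(.17),feed=.2)
    wrist_blocks(cap('wrist','tray%d'%(monitor.get_t()*10)),h=.036); print(monitor.get_t())
    import glob,os,shutil; f=max(glob.glob('pics/tray*.png'),key=os.path.getmtime); shutil.copy(f,'pics/traylast.png')
E
python3 - <<'E'
from h import *
q=np.array([.60,.10]); 
to_tray(-.0335,-.018,.0099)
E
```

```text
touch True sole z 0.005621820602825319 t 23.9667
[ 249  143   67   96 5970] [498.3 -28.1] [60.4 93.8] 48.8 z 0.0362
25.3167
```

View pics/traylast.png

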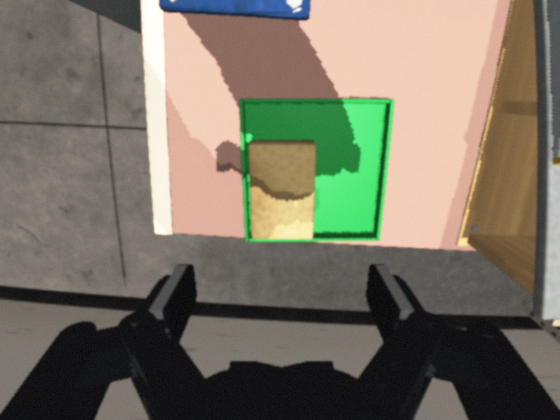

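Block 2 is flat inside the tray at (280,190), with its top at z=36 mm, and the right half is free. Now block 3.

```bash
python3 - <<'E'
from h import *
bot.move_pose([.3696,.356,.17],Rdown(128.5).tolist())
o=wrist_blocks(cap('wrist','w9'))
pick(.3696,.356,38.5)
to_ramp()
cap('wrist','w10')
release_look('r3')
E
```

```text
[ 250  143   66   94 5787] [369.7 358.3] [93.4 60.6] 38.6 z 0.0323
stopped False width 0.0606
width lifted 0.0607 F [ 0.22  0.55 -1.41] t 29.4583
touch True gap 0.0006 F [-0.86  1.19  3.77] t 32.1167
open t 32.5417
t 34.0417
```

View pics/r3m.png

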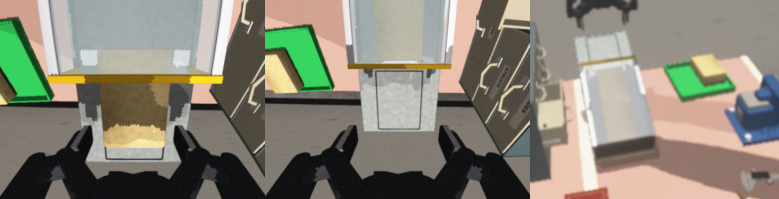

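Block 3 also slid in. I move the arm clear and check the hood and tray.

```bash
python3 - <<'E'
from h import *
bot.servo_line((RC+NRM*.16).tolist(),feed=.2)
bot.move_pose([.40,-.25,.30],Rdown(48.8).tolist())
s=cap('scene','s9'); t=cap('top','t9'); print(monitor.get_t())
for n in ('scene','top'): print([(round(q['confidence'],2),np.round(q['bbox'])) for q in viewer.spot_in('block_a',n)])
a=s['frame'][130:300,170:380,::-1]; b=t['frame'][75:290,165:420,::-1]
cv2.imwrite('pics/fin.png',cv2.hconcat([cv2.resize(a,(395,320),interpolation=2),cv2.resize(b,(395,320),interpolation=2)]))
# hood mouth line in both views
d=DS; m=RC+DS*.062
print('mouth px in scene',proj(s,[m+NRM*.03])[0],'top',proj(t,[m,m+NRM*.03]))
E
```

```text
36.5333
[(0.8, array([314., 181., 348., 209.]))]
[(0.74, array([350., 207., 401., 255.]))]
mouth px in scene [227.89894305 185.03306597] top [[266.14322925 153.2812628 ]
 [262.48201288 152.60499015]]
```

View pics/fin.png

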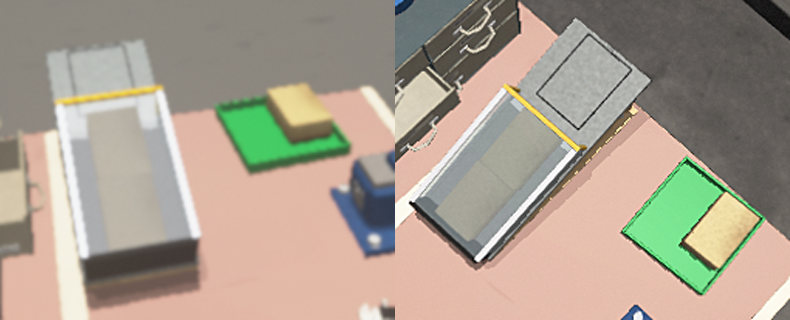

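```bash
python3 - <<'E'
from h import *
c=cap('top'); vv,uu=np.mgrid[0:420,0:560]; P,ok=depth_pts(c,np.c_[uu.ravel(),vv.ravel()])
C=np.array([.4983,-.0281]); l=np.c_[(P[:,:2]-C)@TU,(P[:,:2]-C)@TV]
q=P[ok&(abs(l[:,0])<.024)&(abs(l[:,1])<.04)]; A=np.c_[q[:,:2]-C,np.ones(len(q))]; s,*_=np.linalg.lstsq(A,q[:,2],rcond=None)
print(len(q),'tilt deg',np.degrees(np.arctan(np.hypot(*s[:2]))),'z',s[2])
order.sign_off(); print(monitor.get_t())
E
```

```text
846 tilt deg 0.1728506533182716 z 0.03607083505431156
the job is handed in; nothing more can be done
the job is handed in; nothing more can be done
```

All three blocks were tested on the ramp and the job is handed in, at about 36.6 s. Blocks are numbered in the order I tested them, since I couldn't tell which is a, b or c by looks.

- **Blocks 1 and 3 (slick):** each slid into the hood by itself when let go, with no push, and was left there.
- **Block 2 (grips):** it was still on the start mark 1.5 s after release. I picked it up again and laid it sole down in the green tray.

**Last checks:** the final scene and top views show both slick blocks fully inside the hood, an empty start mark, and the arm clear of everything. In the tray, the block's top is at 36.1 mm (36 mm expected) and its tilt is 0.2°. It lies inside the walls on one side of the tray, because I kept room for a possible second gripping block.

**Small disagreements:**
- Position measurements from different views differed by up to about 3 mm, not counting scene-camera outlines that took in the block sides.
- The ramp deck was met 0.6 mm above its measured height.
- The tray floor contact registered about 1.6 mm above the nominal height, though the block's top afterwards measured right.

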